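Slide the collection plate under the elution bridge

ROBOT

A 6-joint arm with a two-finger parallel gripper is mounted at the origin on the work surface. World frame = base frame: x ahead of the robot, y to its left, z up, the work surface at z = 0. Lengths are in mm, angles in rad, forces in N, time in s.
With the tool pointing down it reaches from about 250 to 725 mm from the base axis. Payload 4 kg.
Tool frame: the origin (TCP) lies between the finger pads; the fingertips stand 25 mm ahead of it and the grasp point (between the pads) lies 6 mm ahead of it; z points along the fingers, y is the line along which they close (so a half turn about z gives the same grasp; the last joint's range is limited). The gripper opens to 85 mm and grips with 20 to 120 N. Pads are 22 mm wide; open, the fingers measure 114 mm over their backs; the gripper's body (76 mm by 85 mm) begins 54 mm behind the grasp point. The pads swing forward as they close: fully open they stand 13 mm farther back than shut.
Start: joints at [-1.232, 0.241, 0.005, 1.335, 0, 1.571], TCP at [166.176, -471.577, 224.106] pointing down, gripper open.
Joint ranges: [-2.72, 2.72], [-1.05, 1.87], [-1.09, 1.28], [-1.99, 2.15], [-1.42, 1.44], [-3.14, 3.14]. Speed limits (rad/s): [2.79, 2.79, 3.14, 3.14, 3.14, 3.14].

INTERFACE

Orientations are given as a 3x3 rotation matrix whose columns are the frame's x, y, z axes.
In Python, from station import * gives the robot as it stands. The module is installed in compiled form; this text tells all that it offers.
- The arm moves only by the tool play_rows, never from a script. Its argument "motion" is one flat list of numbers, 6 for each row, row after row: the shift along the tool's x, y, z each as a share of 0.8 m, from -1 to 1, then the turn, a rotation vector about the tool's x, y, z each as a share of pi/4 rad, from -1 to 1. A call has 1 to 5 rows; each row is the pose to reach, as a shift and turn from the pose commanded when the call began, along the tool's axes at that moment; what a row does not reach only later rows make up. A row lasts 1/12 s, in which the tool goes at most 41.7 mm and 7.16 degrees, less where a joint would pass 70% of its speed; a pose out of reach is approached as far as the arm can. A call with a number of a shift or a turn outside -1 to 1 is refused whole. A call with a gripper value outside its range is refused whole. "grip" is the closure in counts, from 0 (fully open) to 255 (shut), set as the call begins (left out, the last holds). The fingers move at their own pace and stop on an object; "grip_force" is the grip in N (left out, the last holds). Time passes only in rows, so rows that repeat a pose let the fingers close. It gives the time, the measured TCP pose, the force, the opening and the grip force at its end, in the units of the state.
- get_obs(): the state, without advancing time (a new reading comes with each control period).
- read_camera(name): name is "scene" or "top"; returns a dict with "pixels" (420x560x3 uint8, blue, green, red), "z_map" (420x560 float32, mm along the optical axis (not along the pixel's ray), 0 where there is no reading), "camera_matrix" (3x3 intrinsics, pixels), "dist_coeffs" ([k1, k2, p1, p2, k3] as OpenCV has them; the pictures are not rectified), "R" (3x3) and "t" (3): a world point X has camera coordinates R X + t. Camera axes: x right, y down, z forward; pixel columns grow to the right and rows downward; lengths in mm; the calibration is good to about 2 mm. A picture is of the moment at which its call begins.
- sign_off(): hands the job in; it is judged then, once.
The state is a dict: "time": time; "joint_pos": joint angles; "joint_vel": joint speeds; "tau": joint torques, N m; "eef_pos": TCP position; "tool_rot": TCP orientation; "ft_force": force on the tool from outside, world axes, zero at the start; "wrist_torque": the same for the moment, N m; "finger_gap": opening from 0.0 (shut) to 1.0 (fully open); "finger_force": force on a finger pad.
Only numpy, scipy, OpenCV 4.12 (cv2) and the standard library are available. Lean on these libraries where they do the work, as an engineer would, in place of code of your own. Each camera call takes 0.05 s, during which the arm holds its last target. There are 200 camera calls.

TASK

Push the orange collection plate along the bench and under the low white elution bridge, in through the flared mouth, until it sits fully home against the back stop. Keep it flat on the bench all the way, without lifting or tipping it, leave the bottles, caps, rack, beaker and vial where they are, then draw the hand clear.

Things in the scene. Friction and masses are not known exactly. Their poses are not given: they have to be found in the camera images.
- plate: The orange collection plate: a flat rigid block 86 mm deep (its x) by 127 mm wide (its y) by 20 mm high, with 24 white well mouths drawn on its flat top, 0.11 to 0.22 kg, loose, lying flat on the bench. Origin: centre of its underside. It is too wide either way to be gripped. Its +x long face is the leading one: it starts turned to within 0.4 rad of the bridge's own x direction.
- bridge: Low white elution bridge fixed to the bench: a slab 88 mm deep (x), 177 wide (y), 12 thick on two side rails over a channel 137 mm wide and 24 high (4 mm headroom, 5 mm each side of the plate). Slab top 36 mm up; eight stopcocks 62 mm high at x = +20 mm; a gauge 70 mm high on its back. Origin: on the bench, mid-channel. +x: the way the plate slides in.
- bridge_mouth (a point): Middle of the bridge's open mouth, on the bench under the slab's front edge, 43 mm before the bridge's origin (x = -43 mm, y = 0). Two flared guides 20 mm high reach 37 mm farther out, widening from the 137 mm channel to about 170 mm.
- bridge_stop (a point): Middle of the grey back stop's face, on the bench, at x = +35 mm, y = 0 of the bridge. With the plate home its leading long face touches this, its origin lies at x = -8 mm, y = 0 of the bridge, and 8 mm of the plate still stands out of the mouth.
- amber_bottle: Bystander: big brown glass bottle, black cap, 96 mm across, 200 mm high. Origin: centre of its underside.
- media_bottle: Bystander: clear glass bottle, orange cap, 70 mm across, 150 mm high. Origin: centre of its underside.
- beaker: Bystander: clear glass beaker, 70 mm across, 85 mm high. Origin: centre of its underside.
- tube_rack: Bystander: grey tube rack, 75 x 120 mm, 50 mm high. Origin: centre of its underside.
- red_cap_a: Bystander: red screw cap lying flat beside the plate's path, 34 mm across, 14 mm high. Origin: centre of its underside.
- red_cap_b: Bystander: a second such red screw cap, on the other side of the path. Origin: centre of its underside.
- vial: Bystander: small glass vial with a blue cap, 28 mm across, 60 mm high, standing beside the path. Origin: centre of its underside.
There are look-alikes about, which are no part of the job. There is more than one size of the plate; the one meant has the size given above.

How it is judged:
By the outcome, as a careful person would: the job done as asked, in the order asked, and still so for the second after the job is handed in, with the robot touching nothing.
It also fails if it takes over 45 s, if anything falls off the work surface, if the arm or the gripper's body presses on something with over 40 N, if the wrist force passes 120 N, or if a joint passes its speed limit or range.

## Working session

There is one attempt and no reset: what is moved stays moved. The work goes in short steps, Python scripts to look and compute and a tool call to move; the robot and the scene stay as the last step left them, time stands still between calls to the robot, and variables do not carry over. Pictures are saved under pics/ and viewed, at most 10 in all, crops included, and the job is handed in when it is done.

Besides the shell and the picture viewer there is one more tool, called after "Emit:" by a JSON object that holds its "method" and its "body". play_rows: Moves the arm, as the interface text tells. Its arguments: {"type":"object","properties":{"motion":{"type":"array"},"grip":{"type":"number"},"grip_force":{"type":"number"}},"required":["motion"]}

```bash
mkdir -p pics
cat > h.py <<'E'
from station import *
import numpy as np, cv2
def ray(c,px,z):
    p=cv2.undistortPoints(np.array([[px]],float),np.array(c["camera_matrix"]),np.array(c["dist_coeffs"]))[0,0]
    R=np.array(c["R"]);t=np.array(c["t"])
    d=R.T@np.array([p[0],p[1],1]);o=-R.T@t
    return o+d*(z-o[2])/d[2]
E
python3 - <<'E'
from h import *
import pickle
for n in("scene","top"):
    c=read_camera(n);cv2.imwrite(f"pics/{n}0.png",c["pixels"]);pickle.dump(c,open(n+".pkl","wb"))
    print(n,-np.array(c["R"]).T@np.array(c["t"]),np.array(c["R"]).round(2).tolist())
o=get_obs();print(o["time"],o["eef_pos"],o["tool_rot"],o["ft_force"])
E
```

```text
scene [1371.61546092 -958.20638019  820.51446135] [[0.76, 0.65, 0.02], [0.36, -0.39, -0.85], [-0.54, 0.65, -0.53]]
top [ 372.47445179  -25.71911945 1234.56207903] [[0.02, -1.0, 0.01], [-0.98, -0.03, -0.19], [0.19, -0.0, -0.98]]
0.1 [ 165.97498183 -471.02692601  223.29653807] [[ 9.43174235e-01  3.32298019e-01 -6.24473649e-04]
 [ 3.32298605e-01 -9.43172505e-01  1.80643918e-03]
 [ 1.12897861e-05 -1.91129862e-03 -9.99998173e-01]] [ 0.43454497  0.29505925 -0.27712083]
```

View pics/top0.png

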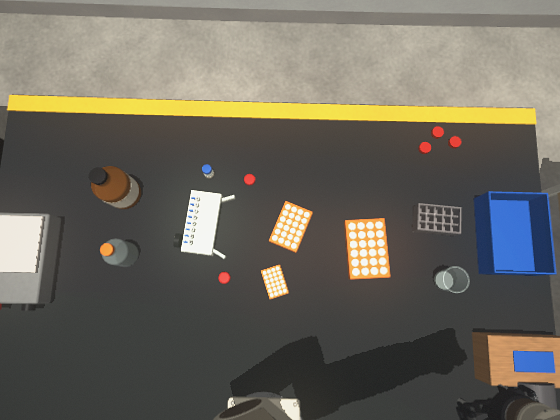

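View pics/scene0.png

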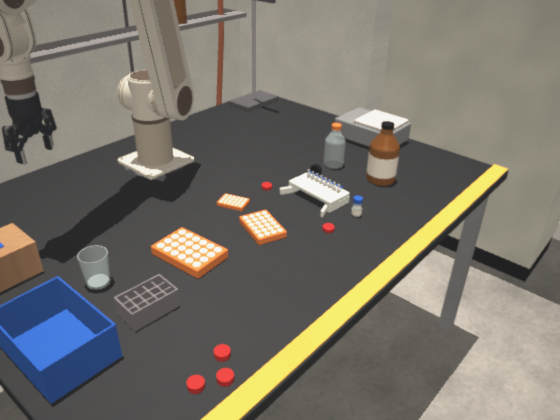

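The top view shows three orange plates at pixels (291,226), (275,282) and (367,248). The bridge is at (202,223) with its mouth to the right, and red caps lie at (249,179) and (224,278). Next I'll measure the plate sizes and the bridge pose.

```bash
cat >> h.py <<'E'
def plates(c,z=20):
    hsv=cv2.cvtColor(c["pixels"],cv2.COLOR_BGR2HSV)
    m=cv2.inRange(hsv,(8,150,120),(22,255,255))
    out=[]
    for k in cv2.findContours(m,cv2.RETR_EXTERNAL,cv2.CHAIN_APPROX_NONE)[0]:
        if cv2.contourArea(k)<250: continue
        w=np.array([ray(c,p,z)[:2] for p in k[:,0].astype(float)],np.float32)
        (cx,cy),(a,b),an=cv2.minAreaRect(w)
        th=np.radians(an)  # direction of side a
        if a>b: a,b=b,a; th+=np.pi/2
        if np.sin(th)<0: th+=np.pi   # short side dir, toward +y
        th=(th)%(2*np.pi)
        out.append((k[:,0].mean(0).round(),round(cx,1),round(cy,1),round(a,1),round(b,1),round(th,3)))
    return out
E
python3 - <<'E'
from h import *
import pickle
for n in("top","scene"):
    c=pickle.load(open(n+".pkl","rb"))
    for p in plates(c):print(n,*p)
c=pickle.load(open("top.pkl","rb"))
hsv=cv2.cvtColor(c["pixels"],cv2.COLOR_BGR2HSV)
m=cv2.inRange(hsv,(0,0,150),(180,60,255));m[:,:150]=0;m[:,262:]=0;m[:170]=0;m[270:]=0
k=max(cv2.findContours(m,0,1)[0],key=cv2.contourArea)
m2=cv2.morphologyEx(m,cv2.MORPH_OPEN,np.ones((13,13)))
k2=max(cv2.findContours(m2,0,1)[0],key=cv2.contourArea)
w=np.array([ray(c,p,36)[:2] for p in k2[:,0].astype(float)],np.float32);print("slab",cv2.minAreaRect(w))
for lo,hi in(((0,180,120),(5,255,255)),((105,120,100),(125,255,255))):
  for k in cv2.findContours(cv2.inRange(hsv,lo,hi),0,1)[0]:
    if cv2.contourArea(k)>20:
        q=k[:,0].mean(0);print("col",lo[0],q,ray(c,q,14)[:2].round(),ray(c,q,60)[:2].round())
I=c["pixels"]
cv2.imwrite("pics/crop.png",cv2.resize(I[150:310,170:400],None,fx=3.4,fy=3.4,interpolation=cv2.INTER_CUBIC))
E
```

```text
top [367. 248.] 499.0 -281.9 115.4 169.7 1.647
top [290. 226.] 556.6 -63.3 86.9 128.2 1.199
top [108. 190.] 647.4 463.2 51.6 88.8 0.259
scene [185. 253.] 508.5 -285.0 133.3 189.6 1.648
scene [264. 232.] 571.1 -72.6 95.8 148.1 1.2
scene [385. 143.] 535.7 656.1 97.7 158.3 0.199
slab ((558.1704711914062, 175.48654174804688), (62.57717514038086, 176.3154296875), 86.27094268798828)
col 0 [249.03571429 178.96428571] [694.  61.] [682.  57.]
col 0 [424.53333333 147.13333333] [ 805. -459.] [ 789. -443.]
col 0 [454.72413793 141.24137931] [ 826. -550.] [ 809. -530.]
col 0 [437.46428571 131.5       ] [ 855. -500.] [ 837. -482.]
col 105 [533.62393162 361.2991453 ] [ 206. -725.] [ 213. -699.]
col 105 [520.44827586 233.89310345] [ 552. -721.] [ 545. -695.]
col 105 [206.07692308 168.57692308] [722. 188.] [709. 180.]
```

View pics/crop.png

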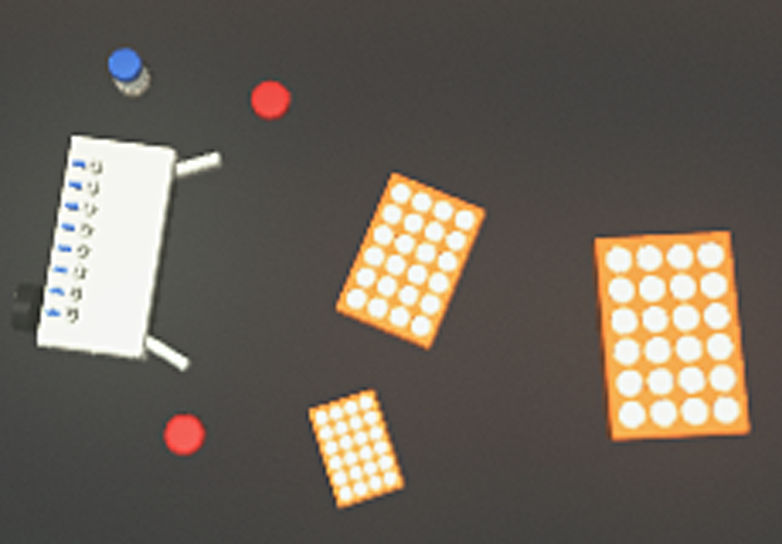

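The plate meant is the middle one at pixel (291,226): it measures 86.9 x 128.2 mm. The large one (367,248) measures 115 x 170, and the one at (275,282) is clearly smaller. The enlarged crop confirms this. Now for the bridge corners.

Run:
```python
from h import *
import pickle
c=pickle.load(open("top.pkl","rb"))
f=lambda x,y,z:ray(c,(x/3.4+170-.35,y/3.4+150-.35),z)[:2]
ft,fb,bb,bt=f(175,150,36),f(145,356,36),f(38,345,36),f(74,137,36)
print("corners",ft,fb,bb,bt,"w",np.linalg.norm(ft-fb),np.linalg.norm(bt-bb),"d",np.linalg.norm(ft-bt),np.linalg.norm(fb-bb))
for a,b in((fb,ft),(bb,bt)):
    e=a-b; print("head", np.arctan2(e[1],e[0])+np.pi/2)
for a,b in((fb,bb),(ft,bt)):
    e=b-a; print("head", np.arctan2(e[1],e[0]))
print("centre",(ft+fb+bb+bt)/4)
print("guide tips",f(220,158,20),f(187,366,20),"capb",f(184,434,14),"capa",f(270,100,14),"vial",f(126,64,60), "small",f(356,448,20))
# depth check: height of slab, plate
def hgt(x,y):
    u,v=int(x/3.4+170),int(y/3.4+150); d=c["z_map"][v,u]
    p=cv2.undistortPoints(np.array([[[u,v]]],float),np.array(c["camera_matrix"]),np.array(c["dist_coeffs"]))[0,0]
    return np.array(c["R"]).T@(np.array([p[0]*d,p[1]*d,d])-np.array(c["t"]))
print(hgt(125,240),hgt(412,262),hgt(670,340),hgt(356,448))
```

```text
corners [642.33864929 137.39947198] [468.65175824 153.27422007] [475.57628116 241.26625024] [651.35465066 222.95249524] w 174.41084756462502 176.7298186758838 d 86.02678693317388 88.26407191497599
head 4.621243564185228
head 4.608576896247259
head 1.4922632878421884
head 1.4657989287812523
centre [559.48033484 188.72310938]
guide tips [639.94076177 100.88518949] [462.49724419 120.429781  ] capb [406.97404586 120.87468251] capa [693.72937138  60.55926376] vial [709.45201455 178.59899657] small [398.81495126 -21.58718801]
[564.95677743 176.12708857  37.15342488] [552.86565298 -65.12370349  24.49460105] [ 493.01339694 -281.74704911   21.42402069] [400.1332412  -20.52480913  11.07875971]
```

The bridge origin is about (559,189) with heading 1.475. In the bridge frame the plate is 251 mm back, 22 mm to the right and turned -0.276. The plan is to nudge its right short face leftward, ahead of centre, with closed fingers. That both shifts and turns it. Then I'll push from behind with the fingers open.

Emit:
{"method": "play_rows", "body": {"motion": [0.0475,-0.0165,0,0,0,-0.144,0.095,-0.033,0,0,0,-0.288,0.1425,-0.0495,0,0,0,-0.432,0.19,-0.066,0,0,0,-0.576,0.2375,-0.0825,0,0,0,-0.72], "grip": 255}}

```text
time: 0.52
eef_pos: [324.2, -344.7, 223.7]
tool_rot: [[0.615, 0.789, -0.001], [0.789, -0.615, 0.001], [0.0, -0.001, -1.0]]
ft_force: [0.6, -0.3, 0.5]
finger_gap: 0.296
finger_force: 0.0
```

```bash
cat > go.py <<'E'
import sys
from h import *
from scipy.spatial.transform import Rotation as Ro
# usage: go.py x y z yaw(of tool y)
x,y,z,a=map(float,sys.argv[1:5])
o=get_obs();p=np.array(o["eef_pos"]);R=np.array(o["tool_rot"])
yy=np.array([np.cos(a),np.sin(a),0]);zz=np.array([0,0,-1.]);T=np.c_[np.cross(yy,zz),yy,zz]
d=R.T@(np.array([x,y,z])-p);r=Ro.from_matrix(R.T@T).as_rotvec()
print("t",o["time"],"p",p.round(1),"yaw",round(np.arctan2(R[1,1],R[0,1]),3),"F",np.array(o["ft_force"]).round(1),"gap",round(o["finger_gap"],2))
print("shift share",(d/800).round(4),"turn share",(r/(np.pi/4)).round(3),"dist",np.linalg.norm(d).round(1))
E
python3 go.py 658 -80 150 -0.1
```

```text
t 0.5167 p [ 324.2 -344.7  223.7] yaw -0.662 F [ 0.6 -0.3  0.5] gap 0.3
shift share [0.5174 0.1259 0.0922] turn share [-0.001 -0.    -0.715] dist 432.3
```

Emit:
{"method": "play_rows", "body": {"motion": [0.048,0.012,0.008,0,0,-0.14,0.096,0.024,0.016,0,0,-0.28,0.144,0.036,0.024,0,0,-0.42,0.192,0.048,0.032,0,0,-0.56,0.24,0.06,0.04,0,0,-0.7]}}

```text
time: 0.93
eef_pos: [480.9, -223.3, 191.4]
tool_rot: [[0.111, 0.994, -0.001], [0.994, -0.111, 0.0], [0.0, -0.001, -1.0]]
ft_force: [0.5, -1.1, 0.3]
finger_gap: 0.0
finger_force: 0.0
```

```bash
python3 go.py 658 -80 120 -0.1
```

```text
t 0.9333 p [ 480.9 -223.3  191.4] yaw -0.111 F [ 0.5 -1.1  0.3] gap 0.0
shift share [0.2025 0.2002 0.0892] turn share [-0.001 -0.    -0.014] dist 238.7
```

Emit:
{"method": "play_rows", "body": {"motion": [0.034,0.034,0.015,0,0,0,0.068,0.068,0.03,0,0,0,0.102,0.102,0.045,0,0,0,0.136,0.136,0.06,0,0,0,0.17,0.17,0.075,0,0,0]}}

```text
time: 1.35
eef_pos: [631.7, -104.2, 130.8]
tool_rot: [[0.116, 0.993, -0.001], [0.993, -0.116, 0.0], [-0.0, -0.001, -1.0]]
ft_force: [0.6, -1.3, 0.7]
finger_gap: -0.002
finger_force: 0.0
```

```bash
python3 go.py 658 -80 33 -0.1
```

```text
t 1.35 p [ 631.7 -104.2  130.8] yaw -0.117 F [ 0.6 -1.3  0.7] gap -0.0
shift share [0.0339 0.0293 0.1222] turn share [-0.001  0.    -0.021] dist 104.2
```

Emit:
{"method": "play_rows", "body": {"motion": [0.033,0.029,0.01,0,0,-0.02,0.033,0.029,0.045,0,0,-0.02,0.033,0.029,0.08,0,0,-0.02,0.033,0.029,0.11,0,0,-0.02,0.033,0.029,0.122,0,0,-0.02]}}

```text
time: 1.77
eef_pos: [653.6, -81.3, 29.2]
tool_rot: [[0.1, 0.995, -0.008], [0.995, -0.1, 0.001], [0.0, -0.009, -1.0]]
ft_force: [-0.5, 0.6, -0.4]
finger_gap: -0.0
finger_force: 0.0
```

```bash
python3 - <<'E'
from h import *
c=read_camera("top");cv2.imwrite("pics/t1.png",cv2.resize(c["pixels"][130:310,170:400],None,fx=3.2,fy=3.2))
print(plates(c))
E
python3 go.py 609 -73 32 -0.1
```

```text
[(array([367., 248.]), 499.0, -282.0, 115.1, 169.3, np.float64(1.649)), (array([473., 115.]), 908.2, -631.7, 51.4, 316.2, np.float64(3.141)), (array([389., 113.]), 909.0, -355.1, 50.0, 224.8, np.float64(0.003)), (array([194., 108.]), 909.0, 237.8, 50.3, 232.2, np.float64(0.003)), (array([ 73., 105.]), 908.6, 608.3, 51.4, 356.6, np.float64(3.14))]
t 1.8167 p [653.1 -81.5  28.8] yaw -0.101 F [ 0.8  0.5 -1.6] gap -0.0
shift share [ 0.005  -0.056  -0.0035] turn share [-0.012 -0.    -0.001] dist 45.1
```

View pics/t1.png

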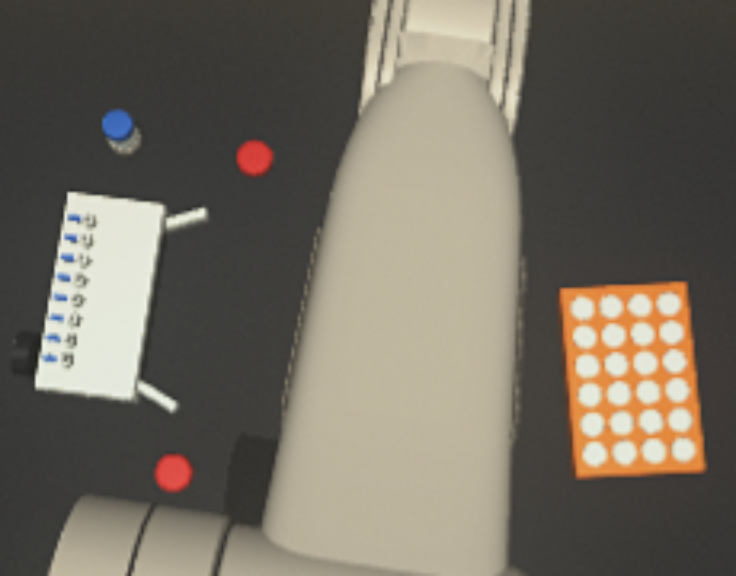

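The arm hides the plate from the top camera, so I'll use the scene view's well centroids instead. Pushing now.

Emit:
{"method": "play_rows", "body": {"motion": [0.001,-0.014,-0.003,-0.012,0,0,0.002,-0.026,-0.003,-0.012,0,0,0.003,-0.036,-0.003,-0.012,0,0,0.004,-0.042,-0.003,-0.012,0,0,0.0045,-0.046,-0.003,-0.012,0,0]}}

```text
time: 2.23
eef_pos: [620.9, -75.1, 38.3]
tool_rot: [[0.101, 0.995, 0.011], [0.995, -0.101, -0.001], [0.0, 0.011, -1.0]]
ft_force: [0.3, -0.1, 0.4]
finger_gap: 0.003
finger_force: 0.0
```

```bash
cat >> h.py <<'E'
B=np.array([559.,189.]);HB=1.475
def rel(p,h):
    c,s=np.cos(HB),np.sin(HB);d=np.array(p)-B
    return "bridge frame: along %.1f left %.1f dev %.3f"%(c*d[0]+s*d[1],-s*d[0]+c*d[1],h-HB)
def wells(c,near=None):
    hsv=cv2.cvtColor(c["pixels"],cv2.COLOR_BGR2HSV)
    org=cv2.inRange(hsv,(8,120,100),(24,255,255))
    out=[]
    for k in cv2.findContours(org,cv2.RETR_EXTERNAL,cv2.CHAIN_APPROX_NONE)[0]:
        if cv2.contourArea(k)<250: continue
        h=np.zeros_like(org);cv2.fillPoly(h,[cv2.convexHull(k)],255)
        w=cv2.inRange(hsv,(0,0,130),(180,90,255))&h
        n,_,st,ce=cv2.connectedComponentsWithStats(w,connectivity=4)
        q=np.array([ce[i] for i in range(1,n) if st[i,4]>=8])
        if len(q)<10: continue
        W=np.array([ray(c,p,20)[:2] for p in q],np.float32)
        (cx,cy),(a,b),an=cv2.minAreaRect(W);th=np.radians(an)
        if a>b:a,b=b,a;th+=np.pi/2
        if np.sin(th)<0:th+=np.pi
        out.append((len(q),q.mean(0).round(),W.mean(0).round(1),round(a,1),round(b,1),round(th,3),rel(W.mean(0),th)))
    return out
E
python3 - <<'E'
from h import *
import pickle
print("before")
for n in("top","scene"):
  for w in wells(pickle.load(open(n+".pkl","rb"))):print(n,*w)
c=read_camera("scene")
cv2.imwrite("pics/s1.png",cv2.resize(c["pixels"][150:300,150:390],None,fx=3.3,fy=3.3))
for w in wells(c):print(*w)
E
python3 go.py 609 -73 32 -0.1
```

```text
before
top 24 [367. 248.] [ 499.6 -282.5] 78.2 129.6 1.649 bridge frame: along -475.1 left 14.1 dev 0.174
top 24 [290. 226.] [557.2 -63.4] 59.3 98.1 1.203 bridge frame: along -251.4 left -22.3 dev -0.272
scene 20 [190. 248.] [ 501.7 -276.7] 78.0 130.5 1.655 bridge frame: along -469.0 left 12.5 dev 0.180
24 [189. 247.] [ 496.4 -274.7] 78.6 130.1 1.655 bridge frame: along -467.6 left 18.0 dev 0.180
14 [259. 224.] [558.9 -71.7] 60.3 98.9 1.198 bridge frame: along -259.5 left -24.9 dev -0.277
t 2.2833 p [620.4 -75.   38.1] yaw -0.101 F [-1.2 -0.5  0.1] gap 0.0
shift share [ 0.001  -0.0146  0.0074] turn share [ 0.013 -0.    -0.002] dist 13.1
```

View pics/s1.png

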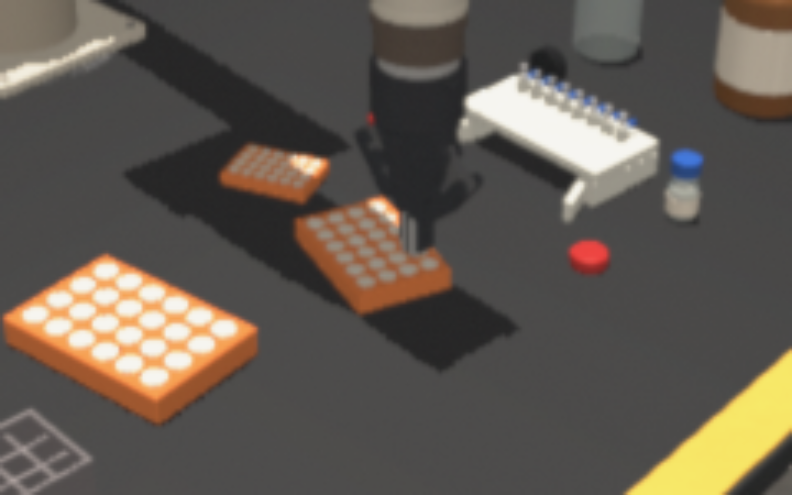

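The finger tip at crop (418,250) appears above the plate's front-right wells, and there is no force. I'll let it settle and check where the finger projects.

Emit:
{"method": "play_rows", "body": {"motion": [0,0,0,0,0,0,0,0,0,0,0,0]}}

```text
time: 2.45
eef_pos: [621.4, -75.1, 37.5]
tool_rot: [[0.101, 0.995, 0.011], [0.995, -0.101, -0.001], [-0.0, 0.011, -1.0]]
ft_force: [0.3, -0.3, 0.4]
finger_gap: -0.005
finger_force: 0.0
```

Run:
```python
from h import *
c=read_camera("scene");o=get_obs()
p=np.array(o["eef_pos"]);R=np.array(o["tool_rot"])
print(p.round(1),R[:,2].round(4),np.array(o["ft_force"]).round(1))
def proj(X):
    q=cv2.projectPoints(np.array([X],float),cv2.Rodrigues(np.array(c["R"]))[0],np.array(c["t"]),np.array(c["camera_matrix"]),np.array(c["dist_coeffs"]))[0][0,0]
    return ((q-[150,150])*3.3).round()
for d in(0,12,25):print(d,proj(p+R[:,2]*d))
f=np.array([np.cos(1.2),np.sin(1.2)]);r=np.array([f[1],-f[0]]);C=np.array([557,-63.4])
for a,b in((43,63.5),(-43,63.5),(-43,-63.5),(43,-63.5)):
    X=C+a*f+b*r;print(a,b,X.round(),proj([*X,20]))
```

```text
[621.3 -75.   37.3] [ 0.0104 -0.0011 -0.9999] [-0.4  0.6  1. ]
0 [414. 258.]
12 [414. 270.]
25 [413. 283.]
43 63.5 [632. -46.] [446. 266.]
-43 63.5 [ 601. -126.] [352. 292.]
-43 -63.5 [482. -80.] [288. 216.]
43 -63.5 [513.  -0.] [377. 193.]
```

Run:
```python
from h import *
c=read_camera("scene")
I=c["pixels"][170:260,230:330].astype(float)*1.5
cv2.imwrite("pics/s2.png",cv2.resize(I.clip(0,255).astype(np.uint8),None,fx=6.6,fy=6.6,interpolation=cv2.INTER_CUBIC))
# heights around the tip from depth
R=np.array(c["R"]);t=np.array(c["t"])
for v in range(212,244,3):
  row=[]
  for u in range(264,290,3):
    d=c["z_map"][v,u];p=cv2.undistortPoints(np.array([[[u,v]]],float),np.array(c["camera_matrix"]),np.array(c["dist_coeffs"]))[0,0]
    X=R.T@(np.array([p[0]*d,p[1]*d,d])-t);row.append("%d,%d,%d"%tuple(X))
  print(v,*row)
```

```text
212 530,-20,24 530,-7,18 609,-84,88 617,-82,90 631,-86,98 639,-83,101 654,-89,109 663,-88,113 665,-78,109
215 538,-28,21 542,-20,19 545,-10,16 620,-85,84 630,-84,88 644,-88,95 654,-89,100 559,40,-1 567,44,0
218 549,-40,22 556,-36,22 561,-29,21 621,-85,74 629,-83,77 633,-76,76 565,18,0 574,22,2 579,29,1
221 557,-50,20 564,-45,20 567,-36,17 619,-83,63 627,-80,65 635,-78,68 576,6,1 582,12,1 591,15,3
224 568,-62,21 573,-55,19 577,-46,17 622,-86,57 628,-81,57 635,-76,58 586,-5,1 594,-1,2 598,7,0
227 578,-73,20 585,-68,21 589,-61,19 598,-58,22 627,-80,46 608,-44,19 612,-36,17 601,-10,0 609,-6,1
230 588,-83,20 592,-76,18 600,-72,20 608,-69,22 611,-60,19 618,-56,20 622,-48,18 631,-45,21 617,-15,0
233 597,-94,20 603,-89,20 608,-82,19 615,-78,20 621,-72,20 627,-66,19 631,-58,17 631,-46,11 623,-22,-3
236 605,-103,19 613,-99,20 614,-88,15 620,-83,15 621,-71,9 628,-67,11 628,-54,4 634,-49,4 637,-39,0
239 608,-106,11 614,-101,11 615,-90,6 619,-81,3 625,-75,3 629,-67,1 634,-61,0 641,-57,2 644,-47,-1
242 609,-107,2 614,-101,2 619,-94,1 626,-90,2 631,-83,0 637,-77,0 643,-71,0 650,-67,1 655,-61,0
```

View pics/s2.png

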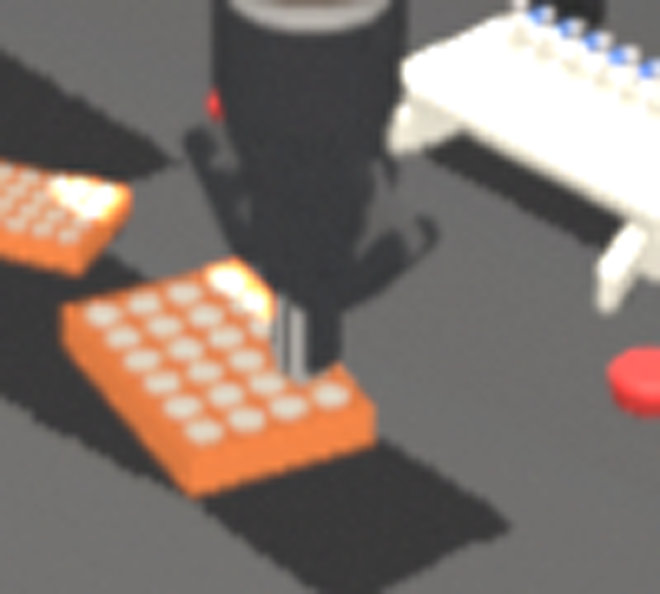

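The tip rides above the plate at pixel (275,227), with depth giving a height of about 40 mm. The plate hasn't moved. I'll back off to the right and measure the tip height there.

Emit:
{"method": "play_rows", "body": {"motion": [0,0.02,0,0.012,0,0,0,0.04,0,0.012,0,0,0,0.046,0,0.012,0,0,0,0.046,0,0.012,0,0]}}

```text
time: 2.88
eef_pos: [658.6, -78.8, 37.0]
tool_rot: [[0.101, 0.995, 0.001], [0.995, -0.101, -0.0], [-0.0, 0.001, -1.0]]
ft_force: [1.0, -0.7, -0.2]
finger_gap: -0.002
finger_force: 0.0
```

```bash
cat > tip.py <<'E'
from h import *
c=read_camera("scene");o=get_obs();p=np.array(o["eef_pos"])
print(p.round(1),np.array(o["tool_rot"])[:,2].round(4),np.array(o["ft_force"]).round(1),o["time"])
R=np.array(c["R"]);t=np.array(c["t"]);z=c["z_map"]
v,u=np.nonzero(z>0);uv=np.c_[u,v].astype(float)
q=cv2.undistortPoints(uv[:,None],np.array(c["camera_matrix"]),np.array(c["dist_coeffs"]))[:,0]
d=z[v,u][:,None];X=(np.c_[q*d,d]-t)@R
s=(np.hypot(X[:,0]-p[0],X[:,1]-p[1])<70)&(X[:,2]>8)&(X[:,2]<130)
for a in range(8,130,6):
    k=s&(X[:,2]>=a)&(X[:,2]<a+6)
    k&=cv2.cvtColor(c["pixels"],cv2.COLOR_BGR2HSV)[v,u][:,1]<120
    if k.sum():print(a,k.sum(),"x",X[k,0].min().round(),X[k,0].max().round(),"y",X[k,1].min().round(),X[k,1].max().round())
E
python3 tip.py
```

```text
[657.3 -78.6  36.8] [-6.e-04  0.e+00 -1.e+00] [-0.3 -0.3 -0.3] 2.9333
8 2 x 634.0 634.0 y -49.0 -45.0
14 38 x 589.0 632.0 y -110.0 -40.0
20 57 x 589.0 631.0 y -115.0 -41.0
44 8 x 650.0 666.0 y -87.0 -75.0
50 14 x 647.0 670.0 y -90.0 -76.0
56 24 x 646.0 676.0 y -92.0 -71.0
62 20 x 648.0 675.0 y -89.0 -71.0
68 25 x 647.0 674.0 y -89.0 -72.0
74 15 x 646.0 672.0 y -89.0 -78.0
80 12 x 645.0 674.0 y -90.0 -84.0
86 21 x 629.0 688.0 y -93.0 -76.0
92 43 x 624.0 692.0 y -94.0 -67.0
98 53 x 619.0 696.0 y -95.0 -68.0
104 44 x 614.0 703.0 y -95.0 -60.0
110 58 x 607.0 708.0 y -96.0 -63.0
116 56 x 608.0 713.0 y -99.0 -69.0
122 63 x 599.0 718.0 y -100.0 -71.0
128 20 x 595.0 715.0 y -97.0 -77.0
```

The tip is really at about 44 mm, higher than the pose reading suggests. I'll descend in guarded steps.

Emit:
{"method": "play_rows", "body": {"motion": [0,0,0.008,0,0,0,0,0,0.016,0,0,0,0,0,0.022,0,0,0,0,0,0.022,0,0,0]}}

```text
time: 3.27
eef_pos: [655.3, -78.4, 17.7]
tool_rot: [[0.101, 0.995, -0.004], [0.995, -0.101, 0.0], [0.0, -0.004, -1.0]]
ft_force: [-0.2, 0.2, -0.6]
finger_gap: 0.001
finger_force: 0.0
```

```bash
python3 tip.py|head -12
```

```text
[655.8 -78.5  18.3] [-2.9e-03  3.0e-04 -1.0e+00] [ 0.1 -0.3 -0.7] 3.3167
14 38 x 587.0 620.0 y -108.0 -36.0
20 65 x 588.0 662.0 y -114.0 -40.0
26 7 x 646.0 662.0 y -88.0 -79.0
32 19 x 647.0 669.0 y -88.0 -71.0
38 24 x 644.0 672.0 y -91.0 -71.0
44 17 x 644.0 671.0 y -88.0 -73.0
50 26 x 641.0 671.0 y -89.0 -72.0
56 11 x 650.0 669.0 y -88.0 -81.0
62 11 x 646.0 670.0 y -92.0 -84.0
68 25 x 630.0 688.0 y -92.0 -71.0
74 52 x 619.0 692.0 y -94.0 -67.0
```

Emit:
{"method": "play_rows", "body": {"motion": [0,0,0.008,0,0,0,0,0,0.016,0,0,0,0,0,0.02,0,0,0,0,0,0.02,0,0,0]}}

```text
time: 3.65
eef_pos: [656.2, -78.5, 2.2]
tool_rot: [[0.101, 0.995, -0.002], [0.995, -0.101, 0.0], [0.0, -0.002, -1.0]]
ft_force: [0.3, -0.5, 0.5]
finger_gap: -0.001
finger_force: 0.0
```

```bash
python3 tip.py|head -6; python3 go.py 609 -73 0 -0.1
```

```text
[656.6 -78.5   2.8] [-1.5e-03  2.0e-04 -1.0e+00] [0.5 0.  1.2] 3.7
8 5 x 652.0 663.0 y -87.0 -69.0
14 42 x 589.0 669.0 y -111.0 -50.0
20 81 x 590.0 672.0 y -115.0 -47.0
26 18 x 645.0 671.0 y -90.0 -70.0
32 22 x 645.0 673.0 y -89.0 -73.0
t 3.7 p [656.6 -78.5   2.8] yaw -0.101 F [0.5 0.  1.2] gap 0.0
shift share [ 0.0009 -0.0599  0.0036] turn share [-0.002 -0.    -0.001] dist 48.0
```

Emit:
{"method": "play_rows", "body": {"motion": [0.001,-0.015,0,0,0,0,0.001,-0.029,0,0,0,0,0.001,-0.041,0,0,0,0,0.001,-0.05,0,0,0,0,0.001,-0.055,0,0,0,0]}}

```text
time: 4.12
eef_pos: [613.3, -73.3, 4.1]
tool_rot: [[0.101, 0.995, 0.001], [0.995, -0.101, -0.0], [0.0, 0.001, -1.0]]
ft_force: [1.0, -0.4, 1.0]
finger_gap: 0.001
finger_force: 0.4
```

```bash
python3 - <<'E'
from h import *
for w in wells(read_camera("scene")):print(*w)
E
python3 go.py 609 -73 0 -0.1
```

```text
24 [189. 247.] [ 496.4 -274.6] 78.3 130.1 1.655 bridge frame: along -467.5 left 18.0 dev 0.180
11 [247. 214.] [493.5 -53.8] 38.8 173.8 1.195 bridge frame: along -247.9 left 42.0 dev -0.280
t 4.1667 p [612.7 -73.3   4. ] yaw -0.101 F [-0.2 -0.4  0.7] gap 0.0
shift share [-0.0001 -0.0046  0.005 ] turn share [-0.     0.    -0.001] dist 5.4
```

```bash
cat >> h.py <<'E'
def dplate(c,ctr,rad=100,z0=14,z1=27):
    R=np.array(c["R"]);t=np.array(c["t"]);z=c["z_map"];v,u=np.nonzero(z>0)
    hsv=cv2.cvtColor(c["pixels"],cv2.COLOR_BGR2HSV)[v,u].astype(int)
    uv=np.c_[u,v].astype(float);q=cv2.undistortPoints(uv[:,None],np.array(c["camera_matrix"]),np.array(c["dist_coeffs"]))[:,0]
    d=z[v,u][:,None];X=(np.c_[q*d,d]-t)@R
    s=(np.hypot(X[:,0]-ctr[0],X[:,1]-ctr[1])<rad)&(X[:,2]>z0)&(X[:,2]<z1)
    s&=(hsv[:,1]>60)&(hsv[:,0]>4)&(hsv[:,0]<26)&(hsv[:,2]>60)|((hsv[:,2]>105)&(X[:,2]<z1)&(X[:,1]<95))
    m=np.zeros(z.shape,np.uint8);m[v[s],u[s]]=255
    m=cv2.morphologyEx(m,cv2.MORPH_CLOSE,np.ones((3,3)))
    n,l,st,_=cv2.connectedComponentsWithStats(m);b=1+st[1:,4].argmax()
    ks=np.argwhere(l==b)[:,::-1].astype(float)
    P=np.array([ray(c,p,20)[:2] for p in ks],np.float32)
    (cx,cy),(a,bb),an=cv2.minAreaRect(P);th=np.radians(an)
    if a>bb:a,bb=bb,a;th+=np.pi/2
    if np.sin(th)<0:th+=np.pi
    return len(ks),(round(cx,1),round(cy,1)),round(a,1),round(bb,1),round(th,3),rel((cx,cy),th)
E
python3 - <<'E'
from h import *
import pickle
print("ref (557,-63.4,1.203)",dplate(pickle.load(open("scene.pkl","rb")),(557,-63)))
c=read_camera("scene");print(dplate(c,(545,-60)))
I=c["pixels"][170:260,210:330].astype(float)*1.5
cv2.imwrite("pics/s3.png",cv2.resize(I.clip(0,255).astype(np.uint8),None,fx=6,fy=6,interpolation=cv2.INTER_CUBIC))
E
```

```text
ref (557,-63.4,1.203) (852, (565.2, -66.3), 90.3, 136.8, np.float64(1.224), 'bridge frame: along -253.6 left -30.6 dev -0.251')
(666, (538.9, -74.9), 80.7, 154.5, np.float64(1.071), 'bridge frame: along -264.6 left -5.3 dev -0.404')
```

View pics/s3.png

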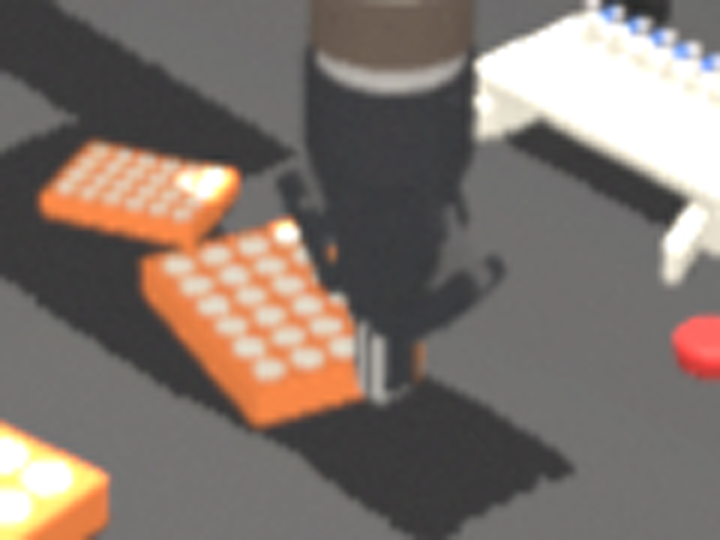

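s3 shows the finger at crop (385,380) touching the plate's right short face and shifting it left. It is clear of the small plate at (130,190). Next I lift, move behind the plate with the gripper opening, and look.

Emit:
{"method": "play_rows", "body": {"motion": [0,0.015,0,0,0,0,0,0.015,-0.04,0,0,0,0,0.015,-0.08,0,0,0,-0.05,0,-0.1,0,0,0,-0.1,-0.02,-0.1,0,0,0]}}

```text
time: 4.63
eef_pos: [596.6, -147.3, 88.4]
tool_rot: [[0.096, 0.995, 0.01], [0.995, -0.096, -0.002], [-0.001, 0.01, -1.0]]
ft_force: [0.5, -0.8, -0.3]
finger_gap: 0.006
finger_force: 0.0
```

Emit:
{"method": "play_rows", "body": {"motion": [-0.04,-0.02,0,0,0,0,-0.08,-0.04,0,0,0,0,-0.12,-0.05,0,0,0,0,-0.12,-0.05,0,0,0,0], "grip": 0}}

```text
time: 4.97
eef_pos: [540.0, -244.7, 83.9]
tool_rot: [[0.108, 0.994, -0.0], [0.994, -0.108, -0.003], [-0.003, -0.0, -1.0]]
ft_force: [0.9, 0.0, -0.7]
finger_gap: 0.561
finger_force: 0.0
```

```bash
python3 - <<'E'
from h import *
c=read_camera("top");cv2.imwrite("pics/t2.png",cv2.resize(c["pixels"][130:310,170:400],None,fx=3.2,fy=3.2))
for w in wells(c):print(*w)
for w in plates(c):print(*w)
for w in wells(read_camera("scene")):print(*w)
E
python3 go.py 550 -180 80 -0.1
```

```text
13 [275. 283.] [395.7 -23.2] 38.8 64.4 1.899 bridge frame: along -226.8 left 142.3 dev 0.424
24 [289. 234.] [532.  -61.2] 59.2 97.8 1.199 bridge frame: along -251.6 left 2.9 dev -0.276
11 [309. 102.] [ 937.  -112.4] 1.6 1179.0 3.141 bridge frame: along -263.8 left -405.1 dev 1.666
[289. 235.] 531.4 -61.0 86.6 128.0 1.206
24 [189. 247.] [ 496.4 -274.7] 78.7 129.8 1.648 bridge frame: along -467.6 left 18.0 dev 0.173
t 5.0667 p [ 541.9 -240.6   83.7] yaw -0.104 F [ 0.1 -0.3  0.2] gap 0.73
shift share [0.0764 0.0022 0.0047] turn share [ 0.001 -0.    -0.005] dist 61.2
```

The top view measures the plate shifted to the centreline (left +2.9 mm) but still turned -0.27. A bridge-aligned push with both open fingers from behind will turn it square.

```bash
python3 go.py 527 -145 45 -0.096
```

```text
t 5.0667 p [ 541.9 -240.6   83.7] yaw -0.104 F [ 0.1 -0.3  0.2] gap 0.73
shift share [ 0.1169 -0.0309  0.0484] turn share [ 0.001 -0.    -0.01 ] dist 104.2
```

Emit:
{"method": "play_rows", "body": {"motion": [0.045,-0.01,0,0,0,-0.01,0.09,-0.02,0,0,0,-0.01,0.117,-0.031,0.02,0,0,-0.01,0.117,-0.031,0.048,0,0,-0.01,0.117,-0.031,0.048,0,0,-0.01]}}

```text
time: 5.48
eef_pos: [524.4, -139.8, 41.8]
tool_rot: [[0.088, 0.996, -0.006], [0.996, -0.088, 0.002], [0.002, -0.007, -1.0]]
ft_force: [-0.6, -0.1, -0.5]
finger_gap: 0.999
finger_force: 0.0
```

```bash
python3 tip.py|head -14;python3 go.py 527 -145 -5 -0.096
```

```text
[ 525.4 -141.    43.4] [-0.0046  0.0013 -1.    ] [ 0.2 -0.4  0.9] 5.5333
8 1 x 516.0 516.0 y -96.0 -96.0
14 35 x 492.0 575.0 y -110.0 -73.0
20 62 x 505.0 580.0 y -115.0 -72.0
56 1 x 573.0 573.0 y -135.0 -135.0
62 18 x 475.0 576.0 y -155.0 -129.0
68 25 x 478.0 581.0 y -157.0 -125.0
74 28 x 466.0 582.0 y -155.0 -128.0
80 25 x 468.0 584.0 y -156.0 -130.0
86 36 x 468.0 583.0 y -156.0 -124.0
92 29 x 471.0 585.0 y -156.0 -124.0
98 24 x 470.0 584.0 y -157.0 -123.0
104 25 x 458.0 592.0 y -157.0 -125.0
110 36 x 456.0 590.0 y -158.0 -132.0
t 5.5333 p [ 525.4 -141.    43.4] yaw -0.09 F [ 0.2 -0.4  0.9] gap 1.01
shift share [-0.0048  0.0027  0.0605] turn share [-0.006 -0.001  0.008] dist 48.6
```

Emit:
{"method": "play_rows", "body": {"motion": [-0.004,0.002,0.02,0,0,0,-0.004,0.002,0.04,0,0,0,-0.004,0.002,0.056,0,0,0,-0.004,0.002,0.065,0,0,0,-0.004,0.002,0.065,0,0,0]}}

```text
time: 5.95
eef_pos: [527.9, -146.8, -7.6]
tool_rot: [[0.093, 0.996, -0.002], [0.996, -0.093, 0.001], [0.0, -0.002, -1.0]]
ft_force: [-0.5, -0.5, -0.6]
finger_gap: 1.004
finger_force: 0.0
```

```bash
python3 tip.py|head -6;python3 go.py 537 -42 -9 -0.096
```

```text
[ 528.5 -146.9   -6.8] [-4.e-04  1.e-04 -1.e+00] [-0.2  0.4  0.5] 6.0
8 5 x 485.0 576.0 y -150.0 -137.0
14 34 x 481.0 582.0 y -162.0 -86.0
20 44 x 474.0 586.0 y -161.0 -82.0
26 33 x 471.0 587.0 y -162.0 -134.0
32 27 x 480.0 587.0 y -160.0 -132.0
t 6.0 p [ 528.5 -146.9   -6.8] yaw -0.093 F [-0.2  0.4  0.5] gap 1.0
shift share [ 0.1316 -0.0016  0.0028] turn share [-0.    -0.     0.003] dist 105.3
```

Emit:
{"method": "play_rows", "body": {"motion": [0.015,0,0.002,0,0,0,0.03,0,0.002,0,0,0,0.044,-0.001,0.002,0,0,0,0.057,-0.001,0.002,0,0,0,0.067,-0.001,0.002,0,0,0]}}

```text
time: 6.42
eef_pos: [532.9, -91.6, -7.8]
tool_rot: [[0.092, 0.996, 0.001], [0.996, -0.092, -0.0], [0.0, 0.001, -1.0]]
ft_force: [0.8, -0.2, 0.0]
finger_gap: 0.999
finger_force: 0.4
```

```bash
python3 - <<'E'
from h import *
c=read_camera("top")
for w in wells(c)+plates(c):print("top",*w)
c=read_camera("scene")
for w in wells(c):print("sc",*w)
print(dplate(c,(540,-45)))
E
python3 go.py 537 -42 -9 -0.096
```

```text
top 24 [367. 248.] [ 499.6 -282.4] 78.3 129.6 1.647 bridge frame: along -474.9 left 14.0 dev 0.172
top 11 [275. 233.] [534.8 -20.5] 34.9 88.7 1.463 bridge frame: along -210.9 left 4.1 dev -0.012
top 11 [309. 102.] [ 936.9 -113. ] 1.6 1177.5 3.141 bridge frame: along -264.4 left -405.1 dev 1.666
top [367. 248.] 499.1 -281.8 115.4 169.4 1.649
sc 23 [189. 248.] [ 498.7 -276.1] 78.2 130.1 1.653 bridge frame: along -468.7 left 15.5 dev 0.178
(219, (579.9, -37.7), 59.4, 128.0, np.float64(0.448), 'bridge frame: along -223.6 left -42.4 dev -1.027')
t 6.5167 p [532.5 -91.3  -8.1] yaw -0.09 F [-0.1 -0.4  0.5] gap 1.0
shift share [0.0619 0.0001 0.0011] turn share [ 0.    -0.001  0.007] dist 49.5
```

The plate is now square to the bridge (dev -0.012). I'll push on toward the flare.

Emit:
{"method": "play_rows", "body": {"motion": [0.014,0,0.001,0,0,0.004,0.028,0,0.001,0,0,0.008,0.041,0,0.001,0,0,0.008,0.052,0,0.001,0,0,0.008,0.06,0,0.001,0,0,0.008]}}

```text
time: 6.93
eef_pos: [536.8, -44.3, -9.3]
tool_rot: [[0.099, 0.995, -0.0], [0.995, -0.099, -0.0], [-0.0, -0.0, -1.0]]
ft_force: [0.1, -1.1, 0.6]
finger_gap: 1.0
finger_force: 0.8
```

```bash
python3 - <<'E'
from h import *
c=read_camera("top")
cv2.imwrite("pics/t3.png",cv2.resize(c["pixels"][150:300,170:350],None,fx=4,fy=4,interpolation=cv2.INTER_CUBIC))
for w in wells(c):print("top",*w)
E
python3 go.py 545 40 -9 -0.096
```

```text
top 24 [367. 248.] [ 499.6 -282.4] 78.3 129.6 1.647 bridge frame: along -474.9 left 14.0 dev 0.172
top 10 [323. 102.] [ 936.9 -154.5] 1.6 1177.5 3.141 bridge frame: along -305.8 left -409.0 dev 1.666
t 6.9833 p [536.9 -43.3  -9.3] yaw -0.098 F [0.7 0.  0.4] gap 1.0
shift share [ 1.046e-01 -1.000e-04 -3.000e-04] turn share [-0.    -0.002 -0.002] dist 83.7
```

View pics/t3.png

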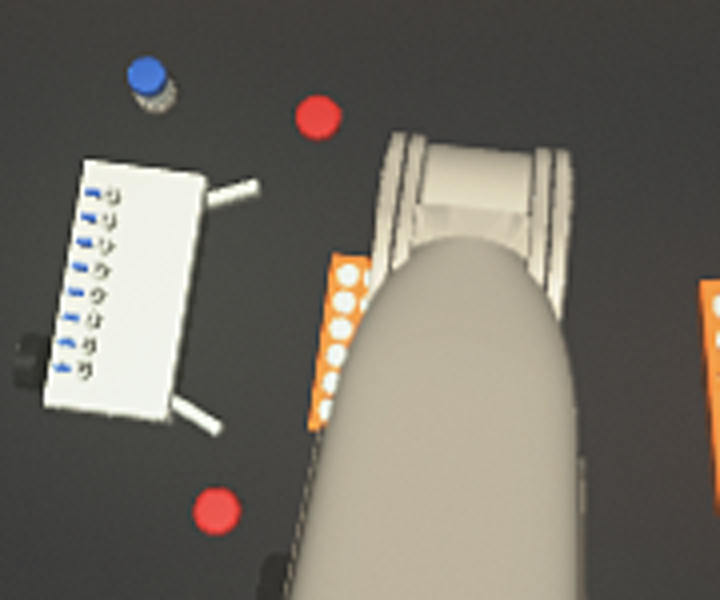

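t3 shows the plate's leading edge, with corners at crop (333,254) and (309,430), square to the bridge and near the flare.

Run:
```python
from h import *
c=read_camera("top")
f=lambda x,y,z:ray(c,(x/4+170-.37,y/4+150-.37),z)[:2]
for n,a,b,z in(("plate",(333,254),(309,430),20),("slab",(206,176),(170,421),36),("guidetips",(258,187),(219,430),20)):
    A,C=f(*a,z),f(*b,z);e=A-C
    print(n,np.linalg.norm(e).round(1),rel((A+C)/2,np.arctan2(e[1],e[0])+np.pi/2))
```

```text
plate 127.3 bridge frame: along -139.8 left 17.9 dev -0.002
slab 176.3 bridge frame: along -43.7 left -0.1 dev 0.003
guidetips 177.3 bridge frame: along -78.0 left 0.5 dev -0.016
```

The plate is 18 mm left of the centreline. I'll advance 40 mm (clear of the small plate, short of the guides), then nudge it right on its left face.

Emit:
{"method": "play_rows", "body": {"motion": [0.012,0,0,0,0,0,0.025,0,0,0,0,0,0.037,0,0,0,0,0,0.046,0,0,0,0,0,0.05,0,0,0,0,0]}}

```text
time: 7.45
eef_pos: [540.8, -4.3, -9.4]
tool_rot: [[0.098, 0.995, -0.0], [0.995, -0.098, 0.0], [0.0, -0.0, -1.0]]
ft_force: [0.2, -1.0, -0.3]
finger_gap: 1.003
finger_force: 0.4
```

Emit:
{"method": "play_rows", "body": {"motion": [-0.025,0,0,0,0,0,-0.03,0,-0.04,0,0,0,-0.03,0,-0.08,0,0,0,-0.03,-0.03,-0.11,0,0,0,-0.03,-0.06,-0.11,0,0,0], "grip": 255}}

```text
time: 7.87
eef_pos: [495.4, -24.9, 83.9]
tool_rot: [[0.1, 0.995, 0.011], [0.995, -0.1, -0.0], [0.001, 0.011, -1.0]]
ft_force: [0.9, 0.5, -0.4]
finger_gap: 0.301
finger_force: 0.0
```

```bash
python3 - <<'E'
from h import *
c=read_camera("top")
for w in wells(c)+plates(c):print("top",*w)
c=read_camera("scene")
for w in wells(c):print("sc",*w)
E
python3 go.py 436 57 60 -0.096
```

```text
top 24 [367. 248.] [ 499.6 -282.4] 78.3 129.6 1.647 bridge frame: along -474.9 left 14.0 dev 0.172
top 10 [243. 234.] [530.6  72.3] 19.4 97.8 1.487 bridge frame: along -118.9 left 17.1 dev 0.012
top 10 [323. 102.] [ 936.9 -154.4] 1.5 1176.0 3.14 bridge frame: along -305.7 left -409.1 dev 1.665
top [367. 248.] 499.1 -281.9 115.3 169.4 1.649
sc 23 [189. 248.] [ 498.7 -276.1] 78.5 130.1 1.653 bridge frame: along -468.7 left 15.6 dev 0.178
t 7.9667 p [487.5 -24.3  79.7] yaw -0.099 F [ 0.   0.3 -0.5] gap 0.11
shift share [ 0.0947 -0.0741  0.0247] turn share [-0.002 -0.    -0.004] dist 98.2
```

Emit:
{"method": "play_rows", "body": {"motion": [0.035,-0.03,0,0,0,0,0.07,-0.06,0,0,0,0,0.094,-0.075,0,0,0,0,0.094,-0.075,0.03,0,0,0,0.094,-0.075,0.055,0,0,0]}}

```text
time: 8.38
eef_pos: [439.2, 57.7, 34.9]
tool_rot: [[0.096, 0.995, 0.003], [0.995, -0.096, 0.001], [0.001, 0.003, -1.0]]
ft_force: [-0.1, 0.1, 0.1]
finger_gap: -0.001
finger_force: 0.0
```

```bash
python3 - <<'E'
from h import *
c=read_camera("top")
for w in wells(c)+plates(c):print("top",*w)
E
python3 tip.py|head -9;python3 go.py 437 57 3 -0.096
```

```text
top 18 [273. 281.] [400.1 -16.7] 38.9 64.8 1.905 bridge frame: along -220.0 left 138.5 dev 0.430
top 24 [367. 248.] [ 499.6 -282.4] 78.3 129.6 1.647 bridge frame: along -474.9 left 14.0 dev 0.172
top 14 [254. 230.] [543.4  41.4] 58.9 97.7 1.493 bridge frame: along -148.4 left 1.4 dev 0.018
top [367. 248.] 499.1 -281.9 115.5 169.4 1.649
[435.7  56.3  32.2] [-5.9e-03 -6.0e-04 -1.0e+00] [-1.5 -0.1 -0.1] 8.4833
8 34 x 397.0 439.0 y -14.0 17.0
14 43 x 400.0 504.0 y -13.0 95.0
20 55 x 472.0 503.0 y 20.0 89.0
32 1 x 441.0 441.0 y 56.0 56.0
38 5 x 436.0 445.0 y 47.0 63.0
44 14 x 423.0 448.0 y 45.0 62.0
50 16 x 421.0 451.0 y 46.0 61.0
56 12 x 426.0 452.0 y 46.0 59.0
t 8.4833 p [435.7  56.3  32.2] yaw -0.098 F [-1.5 -0.1 -0.1] gap 0.0
shift share [0.0011 0.0017 0.0365] turn share [-0.007  0.001 -0.003] dist 29.3
```

Emit:
{"method": "play_rows", "body": {"motion": [0.006,0,0.02,0,0,0,0.006,0,0.034,0,0,0,0.006,0,0.034,0,0,0,0.006,0.01,0.034,0,0,0,0.006,0.016,0.034,0,0,0]}}

```text
time: 8.9
eef_pos: [453.5, 59.4, 8.6]
tool_rot: [[0.1, 0.995, 0.002], [0.995, -0.1, 0.0], [0.0, 0.002, -1.0]]
ft_force: [1.3, -0.8, 0.9]
finger_gap: -0.002
finger_force: 0.0
```

Emit:
{"method": "play_rows", "body": {"motion": [0,0.007,0,0,0,0,0,0.013,0,0,0,0,0,0.018,0,0,0,0,0,0.022,0,0,0,0,0,0.024,0,0,0,0]}}

```text
time: 9.32
eef_pos: [471.0, 57.5, 7.7]
tool_rot: [[0.1, 0.995, -0.0], [0.995, -0.1, 0.0], [0.0, -0.0, -1.0]]
ft_force: [-1.1, 0.2, 1.0]
finger_gap: 0.003
finger_force: 0.7
```

```bash
python3 tip.py|head -6;python3 go.py 537 -20 80 -0.096
```

```text
[471.2  57.5   7.6] [ 2.e-04 -0.e+00 -1.e+00] [-0.4 -0.2  0.2] 9.3667
8 14 x 417.0 475.0 y 4.0 126.0
14 81 x 430.0 539.0 y 9.0 127.0
20 115 x 467.0 538.0 y 14.0 124.0
26 16 x 457.0 486.0 y 48.0 59.0
32 15 x 459.0 487.0 y 45.0 59.0
t 9.3667 p [471.2  57.5   7.6] yaw -0.1 F [-0.4 -0.2  0.2] gap -0.0
shift share [-0.0882  0.0915 -0.0904] turn share [ 0.    -0.    -0.005] dist 124.8
```

Emit:
{"method": "play_rows", "body": {"motion": [0,-0.015,0,0,0,0,0,-0.02,-0.04,0,0,0,0,-0.02,-0.08,0,0,0,-0.03,0,-0.1,0,0,0,-0.07,0.03,-0.1,0,0,0]}}

```text
time: 9.78
eef_pos: [491.2, 0.9, 91.9]
tool_rot: [[0.094, 0.996, 0.007], [0.996, -0.094, 0.001], [0.001, 0.007, -1.0]]
ft_force: [1.5, 1.3, -0.3]
finger_gap: 0.005
finger_force: 0.0
```

Emit:
{"method": "play_rows", "body": {"motion": [-0.03,0.03,0,0,0,0,-0.05,0.06,0,0,0,0,-0.05,0.06,0,0,0,0], "grip": 0}}

```text
time: 10.03
eef_pos: [537.6, -48.8, 88.2]
tool_rot: [[0.104, 0.995, 0.006], [0.995, -0.104, -0.002], [-0.001, 0.006, -1.0]]
ft_force: [0.6, 0.1, 0.5]
finger_gap: 0.417
finger_force: 0.0
```

```bash
python3 - <<'E'
from h import *
for n in("top","scene"):
  c=read_camera(n)
  if n=="top":cv2.imwrite("pics/t4.png",cv2.resize(c["pixels"][150:300,170:350],None,fx=4,fy=4,interpolation=cv2.INTER_CUBIC))
  for w in wells(c)+(plates(c) if n=="top" else []):print(n,*w)
E
python3 go.py 538 -20 45 -0.096
```

```text
top 24 [367. 248.] [ 499.7 -282.4] 78.1 129.6 1.648 bridge frame: along -474.9 left 14.0 dev 0.173
top 18 [248. 231.] [538.9  58.8] 40.4 98.1 1.475 bridge frame: along -131.5 left 7.5 dev 0.000
top 12 [325. 102.] [ 936.8 -160.3] 2.0 1179.0 3.14 bridge frame: along -311.6 left -409.5 dev 1.665
top [367. 248.] 499.1 -282.0 115.1 169.4 1.649
scene 24 [189. 247.] [ 496.4 -274.6] 78.3 130.1 1.655 bridge frame: along -467.5 left 18.0 dev 0.180
t 10.1333 p [533.1 -45.9  87.2] yaw -0.101 F [-1.3  0.5 -0.8] gap 0.59
shift share [0.0328 0.0029 0.0528] turn share [-0.    -0.    -0.007] dist 49.8
```

View pics/t4.png

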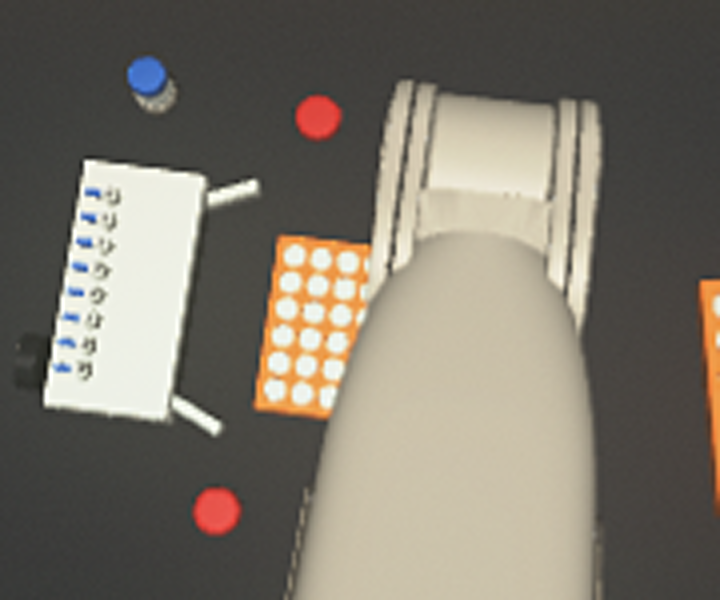

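```bash
python3 - <<'E'
from h import *
c=read_camera("top")
f=lambda x,y,z:ray(c,(x/4+170-.37,y/4+150-.37),z)[:2]
for n,a,b,z in(("plate",(279,236),(254,410),20),):
    A,C=f(*a,z),f(*b,z);e=A-C
    print(n,np.linalg.norm(e).round(1),rel((A+C)/2,np.arctan2(e[1],e[0])+np.pi/2))
E
python3 go.py 538 -30 -9 -0.096
```

```text
plate 126.3 bridge frame: along -99.3 left 9.1 dev -0.003
t 10.1833 p [532.1 -45.1  87.1] yaw -0.1 F [-0.7  0.4  0.1] gap 0.68
shift share [0.0195 0.0056 0.1201] turn share [-0.002 -0.    -0.005] dist 97.4
```

The plate is 9 mm left and square, with its front at -99. I'll descend behind it and push diagonally right, with the fingers sticking to the rear face, into the flare.

Emit:
{"method": "play_rows", "body": {"motion": [0.028,0,0.03,0,0,0,0.028,0,0.06,0,0,0,0.028,0,0.09,0,0,0,0.028,0,0.115,0,0,0,0.028,0,0.12,0,0,0]}}

```text
time: 10.6
eef_pos: [530.6, -21.4, -11.8]
tool_rot: [[0.097, 0.995, -0.008], [0.995, -0.097, 0.0], [-0.0, -0.008, -1.0]]
ft_force: [-0.3, 0.6, -0.3]
finger_gap: 1.0
finger_force: 0.0
```

```bash
python3 tip.py|head -5;python3 go.py 545 30 -9 -0.096
```

```text
[531.4 -21.6 -11. ] [-6.7e-03  4.0e-04 -1.0e+00] [-0.4  0.3 -0.1] 10.65
8 15 x 483.0 582.0 y -33.0 -3.0
14 37 x 472.0 589.0 y -38.0 39.0
20 63 x 477.0 590.0 y -38.0 44.0
26 26 x 474.0 596.0 y -35.0 0.0
t 10.65 p [531.4 -21.6 -11. ] yaw -0.098 F [-0.4  0.3 -0.1] gap 1.0
shift share [ 0.0658  0.0107 -0.0026] turn share [-0.009  0.    -0.002] dist 53.4
```

Emit:
{"method": "play_rows", "body": {"motion": [0.018,0,0,0,0,0,0.032,0.003,0,0,0,0,0.046,0.006,0,0,0,0,0.059,0.01,0,0,0,0,0.068,0.0125,0,0,0,0]}}

```text
time: 11.07
eef_pos: [551.7, 31.7, -7.4]
tool_rot: [[0.098, 0.995, 0.002], [0.995, -0.098, -0.0], [0.0, 0.002, -1.0]]
ft_force: [-0.6, -1.0, 1.0]
finger_gap: 0.999
finger_force: 0.7
```

```bash
python3 - <<'E'
from h import *
c=read_camera("top")
cv2.imwrite("pics/t5.png",cv2.resize(c["pixels"][160:270,170:280],None,fx=5,fy=5,interpolation=cv2.INTER_CUBIC))
for w in wells(c):print(*w)
# orange leading-edge extents near bridge
hsv=cv2.cvtColor(c["pixels"],cv2.COLOR_BGR2HSV);m=cv2.inRange(hsv,(8,120,100),(24,255,255));m[:,300:]=0;m[:160]=0;m[280:]=0;m[:,:200]=0
v,u=np.nonzero(m);P=np.array([ray(c,(a,b),20)[:2] for a,b in zip(u,v)])-B
cs,s=np.cos(HB),np.sin(HB);al=P@[cs,s];le=P@[-s,cs]
print("along max",al.max(),"left range",le.min(),le.max())
for a in range(-110,-40,10):
    k=(al>a)&(al<a+10)
    if k.any():print(a,le[k].min().round(1),le[k].max().round(1))
E
python3 go.py 552 90 -9 -0.096
```

```text
24 [367. 248.] [ 499.6 -282.4] 78.3 129.6 1.647 bridge frame: along -474.9 left 14.0 dev 0.172
10 [356. 103.] [ 936.3 -254. ] 1.8 1010.8 3.141 bridge frame: along -404.9 left -418.0 dev 1.666
along max -236.18601527959638 left range 100.54143421522527 130.1437637235485
t 11.1167 p [552.2  32.8  -7.5] yaw -0.097 F [0.6 0.3 0.1] gap 1.0
shift share [ 0.0711 -0.0072  0.002 ] turn share [ 0.003 -0.002 -0.001] dist 57.2
```

View pics/t5.png

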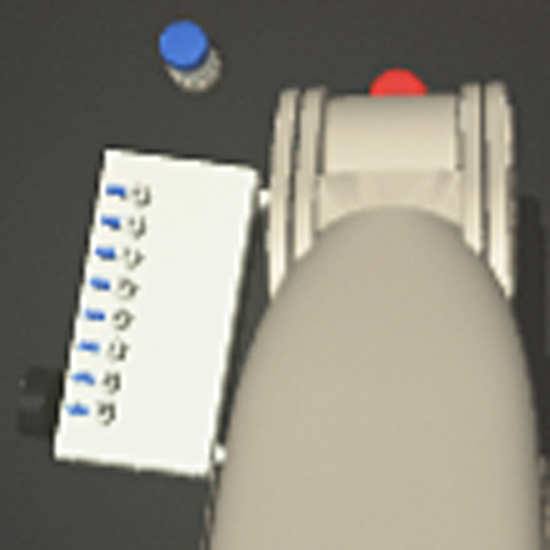

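The top view is now blocked by the arm; the bridge, vial and caps are unmoved. I'll check the plate's right edge with the scene camera's depth.

```bash
cat > edge.py <<'E'
from h import *
c=read_camera("scene")
R=np.array(c["R"]);t=np.array(c["t"]);z=c["z_map"];v,u=np.nonzero(z>0)
hsv=cv2.cvtColor(c["pixels"],cv2.COLOR_BGR2HSV)[v,u].astype(int)
q=cv2.undistortPoints(np.c_[u,v].astype(float)[:,None],np.array(c["camera_matrix"]),np.array(c["dist_coeffs"]))[:,0]
d=z[v,u][:,None];X=(np.c_[q*d,d]-t)@R
o=(hsv[:,1]>120)&(hsv[:,0]>5)&(hsv[:,0]<26)&(hsv[:,2]>50)
P=X[:,:2]-B;cs,s=np.cos(HB),np.sin(HB);al=P@[cs,s];le=P@[-s,cs]
k=o&(abs(le)<95)&(al>-200)&(al<60)&(X[:,2]>-5)&(X[:,2]<40)
print("n",k.sum(),"along",al[k].min().round(1),al[k].max().round(1),"zmax",np.percentile(X[k,2],[50,95,100]).round())
side=k&(X[:,2]<16)&(X[:,2]>4)
for a in range(-200,60,10):
    b=k&(al>=a)&(al<a+10);e=side&(al>=a)&(al<a+10)
    if b.sum()>2:print(a,b.sum(),"left min %.0f max %.0f"%(le[b].min(),le[b].max()),"side-face left",np.median(le[e]).round(1) if e.any() else None)
# rear face
rf=side&(al<np.percentile(al[k],30))
for l in range(-80,90,20):
    b=side&(le>=l)&(le<l+20)
    if b.any():print(" left",l,"min along",np.percentile(al[b],10).round(1))
print(get_obs()["eef_pos"],get_obs()["time"])
E
python3 edge.py
```

```text
n 365 along -157.8 -28.4 zmax [13. 22. 38.]
-150 142 left min -73 max 47 side-face left -9.0
-140 32 left min -75 max 42 side-face left -67.2
-130 36 left min -74 max 50 side-face left -69.9
-120 26 left min -74 max 51 side-face left -71.5
-110 23 left min -75 max 57 side-face left -69.7
-100 21 left min -74 max 82 side-face left -69.6
-90 20 left min -74 max 35 side-face left -71.0
-80 18 left min -72 max 81 side-face left -69.8
-70 28 left min -74 max -23 side-face left -70.9
-60 8 left min -66 max -3 side-face left None
-40 8 left min -53 max 16 side-face left -35.2
 left -80 min along -142.4
 left -60 min along -145.3
 left -40 min along -145.5
 left -20 min along -144.9
 left 0 min along -145.6
 left 20 min along -146.0
[551.69814654  31.96259272  -7.72512798] 11.1667
```

The plate is square, about 6–8 mm right, with its front at -59. I'll push on, drifting left.

Emit:
{"method": "play_rows", "body": {"motion": [0.005,-0.0015,0,0,0,0,0.01,-0.003,0,0,0,0,0.015,-0.0055,0,0,0,0,0.02,-0.008,0,0,0,0,0.025,-0.009,0,0,0,0]}}

```text
time: 11.58
eef_pos: [544.7, 50.9, -8.5]
tool_rot: [[0.1, 0.995, -0.001], [0.995, -0.1, -0.0], [-0.0, -0.0, -1.0]]
ft_force: [0.6, -2.2, 0.5]
finger_gap: 0.998
finger_force: 0.7
```

```bash
python3 edge.py; python3 go.py 557 129 -9 -0.096
```

```text
n 349 along -132.4 -10.7 zmax [13. 22. 37.]
-140 9 left min -61 max 17 side-face left -50.6
-130 158 left min -66 max 53 side-face left -0.5
-120 15 left min -66 max 41 side-face left -64.3
-110 30 left min -67 max 61 side-face left -62.4
-100 20 left min -67 max 61 side-face left -62.1
-90 22 left min -67 max 64 side-face left -64.6
-80 20 left min -69 max 91 side-face left -63.8
-70 22 left min -65 max 37 side-face left -62.4
-60 18 left min -66 max -19 side-face left -63.4
-50 24 left min -66 max -3 side-face left -63.9
-20 8 left min -35 max 27 side-face left None
 left -80 min along -120.5
 left -60 min along -128.7
 left -40 min along -129.4
 left -20 min along -128.2
 left 0 min along -128.7
 left 20 min along -128.1
 left 40 min along -126.4
[544.63226961  51.79283764  -8.4991563 ] 11.6333
t 11.6333 p [544.6  51.8  -8.5] yaw -0.099 F [-0.1  0.2 -0.3] gap 1.0
shift share [0.0976 0.0058 0.0007] turn share [-0.001 -0.001 -0.004] dist 78.2
```

The plate is centred and entering the mouth. Pushing straight in.

Emit:
{"method": "play_rows", "body": {"motion": [0.009,0,0,0,0,0,0.018,0,0,0,0,0,0.027,0,0,0,0,0,0.036,0,0,0,0,0,0.044,0,0,0,0,0]}}

```text
time: 12.05
eef_pos: [548.7, 87.0, -8.5]
tool_rot: [[0.099, 0.995, -0.0], [0.995, -0.099, 0.0], [0.0, -0.0, -1.0]]
ft_force: [0.4, -0.7, -0.9]
finger_gap: 1.004
finger_force: 0.5
```

```bash
python3 edge.py; python3 go.py 553 129 -9 -0.096
```

```text
n 261 along -102.2 -29.2 zmax [12. 22. 35.]
-100 63 left min -68 max 52 side-face left 2.8
-90 108 left min -65 max 52 side-face left -4.9
-80 23 left min -68 max 0 side-face left -64.6
-70 24 left min -66 max 62 side-face left -63.1
-60 18 left min -68 max 72 side-face left -63.2
-50 17 left min -67 max 61 side-face left -63.0
-40 6 left min -63 max -61 side-face left -62.3
 left -80 min along -85.9
 left -60 min along -90.7
 left -20 min along -91.4
 left 0 min along -91.4
 left 20 min along -92.5
 left 40 min along -95.7
 left 60 min along -59.6
[548.97817638  88.2280748   -8.48150448] 12.1
t 12.1 p [549.   88.2  -8.5] yaw -0.098 F [ 0.9  0.9 -0.9] gap 1.0
shift share [0.0512 0.     0.0007] turn share [ 0.    -0.002 -0.002] dist 41.0
```

Emit:
{"method": "play_rows", "body": {"motion": [0.009,0,0,0,0,0,0.018,0,0,0,0,0,0.027,0,0,0,0,0,0.034,0,0,0,0,0,0.04,0,0,0,0,0]}}

```text
time: 12.52
eef_pos: [551.9, 118.6, -8.5]
tool_rot: [[0.099, 0.995, -0.0], [0.995, -0.099, 0.0], [0.0, -0.0, -1.0]]
ft_force: [0.1, -0.7, 0.6]
finger_gap: 1.001
finger_force: 0.5
```

Emit:
{"method": "play_rows", "body": {"motion": [0.002,0,0,0,0,0,0.004,0,0,0,0,0,0.006,0,0,0,0,0]}}

```text
time: 12.77
eef_pos: [552.3, 122.6, -8.5]
tool_rot: [[0.099, 0.995, -0.0], [0.995, -0.099, -0.0], [-0.0, -0.0, -1.0]]
ft_force: [-0.4, -1.8, 0.7]
finger_gap: 0.998
finger_force: 0.4
```

```bash
python3 edge.py; python3 go.py 553 129 -9 -0.096
```

```text
n 181 along -61.5 -32.9 zmax [11. 21. 24.]
-60 155 left min -68 max 52 side-face left -1.0
-50 19 left min -65 max 42 side-face left -62.9
-40 6 left min -65 max -62 side-face left -63.6
 left -80 min along -56.1
 left -60 min along -56.4
 left -40 min along -53.0
 left -20 min along -56.1
 left 0 min along -55.9
 left 20 min along -55.7
 left 40 min along -56.2
[552.36673107 122.8527882   -8.44418418] 12.8167
t 12.8167 p [552.4 122.9  -8.4] yaw -0.099 F [-0.5 -0.5 -0.1] gap 1.0
shift share [0.0077 0.     0.0007] turn share [-0.    -0.    -0.004] dist 6.2
```

Rear face at -56, so about 5 mm remains. I'll creep on, watching the force.

Emit:
{"method": "play_rows", "body": {"motion": [0.002,0,0,0,0,0,0.004,0,0,0,0,0,0.005,0,0,0,0,0]}}

```text
time: 13.07
eef_pos: [552.7, 126.6, -8.5]
tool_rot: [[0.1, 0.995, -0.0], [0.995, -0.1, 0.0], [0.0, -0.0, -1.0]]
ft_force: [-0.4, -0.3, 0.2]
finger_gap: 1.0
finger_force: 0.5
```

Emit:
{"method": "play_rows", "body": {"motion": [0.0015,0,0,0,0,0,0.003,0,0,0,0,0]}}

```text
time: 13.23
eef_pos: [553.0, 128.9, -8.5]
tool_rot: [[0.1, 0.995, -0.0], [0.995, -0.1, -0.0], [-0.0, -0.0, -1.0]]
ft_force: [-0.4, -0.1, 0.6]
finger_gap: 0.996
finger_force: 0.5
```

Emit:
{"method": "play_rows", "body": {"motion": [0.0015,0,0,0,0,0,0.003,0,0,0,0,0]}}

```text
time: 13.4
eef_pos: [552.9, 129.6, -8.5]
tool_rot: [[0.101, 0.995, -0.001], [0.995, -0.101, -0.004], [-0.004, -0.0, -1.0]]
ft_force: [-2.2, -6.7, 2.8]
finger_gap: 0.998
finger_force: 4.1
```

```bash
python3 edge.py; python3 go.py 553 129 -9 -0.096
```

```text
n 173 along -53.5 -32.4 zmax [11. 22. 23.]
-60 20 left min -68 max 41 side-face left -50.2
-50 145 left min -65 max 53 side-face left -0.3
-40 8 left min -66 max -1 side-face left -63.7
 left -80 min along -50.7
 left -60 min along -51.8
 left -40 min along -47.3
 left -20 min along -49.9
 left 0 min along -48.2
 left 20 min along -48.4
 left 40 min along -49.4
[552.7661963  129.60886795  -8.4590682 ] 13.45
t 13.45 p [552.8 129.6  -8.5] yaw -0.101 F [-1.  -6.4  2.6] gap 1.01
shift share [-0.0007  0.0004  0.0007] turn share [-0.001  0.005 -0.006] dist 0.8
```

The force rose to 6.7 N with the rear face at about -50, so the plate is at the stop. One small press more to seat both corners, then I'll check.

Emit:
{"method": "play_rows", "body": {"motion": [0.001,0,0,0,0,0,0.002,0,0,0,0,0,0.002,0,0,0,0,0]}}

```text
time: 13.7
eef_pos: [552.6, 129.7, -8.5]
tool_rot: [[0.102, 0.995, -0.001], [0.995, -0.102, -0.006], [-0.006, -0.001, -1.0]]
ft_force: [-1.9, -8.6, 4.0]
finger_gap: 1.002
finger_force: 4.7
```

Firmly stopped. Now I draw straight back, then lift.

Emit:
{"method": "play_rows", "body": {"motion": [-0.01,0,0,0,0,0,-0.03,0,0,0,0,0,-0.055,0,0,0,0,0,-0.08,0,-0.01,0,0,0,-0.1,0,-0.04,0,0,0]}}

```text
time: 14.12
eef_pos: [542.2, 52.3, 20.6]
tool_rot: [[0.099, 0.995, -0.007], [0.995, -0.099, 0.0], [-0.0, -0.007, -1.0]]
ft_force: [-0.1, -0.1, -0.7]
finger_gap: 1.001
finger_force: 0.0
```

Emit:
{"method": "play_rows", "body": {"motion": [-0.04,0,-0.04,0,0,0,-0.08,0.01,-0.08,0,0,0,-0.12,0.02,-0.12,0,0,0,-0.16,0.03,-0.14,0,0,0,-0.2,0.04,-0.16,0,0,0]}}

```text
time: 14.53
eef_pos: [562.2, -108.4, 153.5]
tool_rot: [[0.098, 0.995, 0.004], [0.995, -0.098, 0.001], [0.001, 0.004, -1.0]]
ft_force: [0.8, 0.2, 0.3]
finger_gap: 1.001
finger_force: 0.0
```

Emit:
{"method": "play_rows", "body": {"motion": [-0.03,0,0,0,0,0,-0.04,0,0,0,0,0,-0.04,0,0,0,0,0,-0.04,0,0,0,0,0]}}

```text
time: 14.87
eef_pos: [557.4, -138.9, 150.1]
tool_rot: [[0.1, 0.995, -0.001], [0.995, -0.1, 0.002], [0.002, -0.001, -1.0]]
ft_force: [-0.6, 0.3, 0.7]
finger_gap: 1.0
finger_force: 0.0
```

```bash
python3 edge.py|grep -v "^-"
python3 - <<'E'
from h import *
c=read_camera("top");hsv=cv2.cvtColor(c["pixels"],cv2.COLOR_BGR2HSV)
m=cv2.inRange(hsv,(5,100,80),(25,255,255));m[:,260:]=0;m[:,170:]=m[:,170:];m[:,:160]=0;m[:150]=0;m[280:]=0
v,u=np.nonzero(m);P=np.array([ray(c,(a,b),20)[:2] for a,b in zip(u,v)])-B
cs,s=np.cos(HB),np.sin(HB);al=P@[cs,s];le=P@[-s,cs]
print("top strip: n",len(al),"along",al.min().round(1),al.max().round(1),"left",le.min().round(1),le.max().round(1))
for l in range(-60,60,20):
    k=(le>=l)&(le<l+20);print(l,al[k].min().round(1) if k.any() else None)
for lo,hi in(((0,180,120),(6,255,255)),((172,180,120),(180,255,255)),((105,120,100),(125,255,255))):
  for k in cv2.findContours(cv2.inRange(hsv,lo,hi),0,1)[0]:
    if cv2.contourArea(k)>15:print(lo[0],k[:,0].mean(0).round(1))
for w in wells(c):print(*w)
print(get_obs()["time"],get_obs()["eef_pos"])
E
```

```text
n 228 along -56.9 -30.7 zmax [13. 22. 23.]
 left -80 min along -50.8
 left -60 min along -49.5
 left -40 min along -49.4
 left -20 min along -49.8
 left 0 min along -48.5
 left 20 min along -49.0
 left 40 min along -48.7
 left 60 min along -44.4
[ 557.41958542 -138.17505167  149.95143918] 14.9167
top strip: n 159 along -52.8 -42.2 left -59.0 67.1
-60 -52.8
-40 -52.5
-20 -52.6
0 -52.3
20 -52.0
40 -51.7
0 [223.8 277.2]
0 [249. 179.]
0 [424.8 146.9]
0 [455.  141.1]
0 [437.5 131.5]
105 [533.6 361.3]
105 [521.1 232.8]
105 [206.1 168.5]
11 [309. 102.] [ 936.9 -110.9] 2.0 1155.2 3.14 bridge frame: along -262.4 left -404.9 dev 1.665
14.9667 [ 557.51611746 -137.80150575  149.96480531]
```

The plate is seated: the rear face is even at -51 to -52 mm, the caps and vial are unmoved, and the hand is clear. Handing in.

```bash
python3 -c "
from station import *
print(sign_off())"
```

```text
the job is handed in; nothing more can be done
None
```

The orange 86 x 127 mm plate is under the bridge against the back stop (about 8–9 mm standing out of the mouth, maybe up to 4 mm off centre), pushed flat all the way; the hand is clear, the caps and vial measured unmoved, and the job was handed in at about 15 s without a result being returned.

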